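# Deburr the bore of an eccentric bush in the vise

### The arm

A 6-joint arm with a two-finger parallel gripper is mounted at the origin on the work surface. World frame = base frame: x ahead of the robot, y to its left, z up, the work surface at z = 0. Lengths are in m, angles in rad, forces in N, time in s.
With the tool pointing down it reaches from about 0.35 to 0.85 m from the base axis. Payload 8.1 kg.
Tool frame: the origin (TCP) lies between the finger pads; the fingertips stand 11 mm ahead of it and the grasp point (between the pads) lies 8 mm behind it; y points along the fingers, x is the direction in which the jaws open and shut, and the axes are right-handed (so a half turn about y gives the same grasp; the last joint's range is limited). The gripper opens to 93 mm and grips with 3 to 60 N. Pads are 15 mm wide; open, the fingers measure 128 mm over their backs; the gripper's body (75 mm by 188 mm) begins 65 mm behind the grasp point.
Start: joints at [1.11, 0.13, 1.488, -0, 1.523, -0.085], TCP at [0.22, 0.558, 0.23] pointing down, gripper open.
Joint ranges: [-2.96, 2.96], [-0.89, 2.26], [0.02, 2.5], [-1.34, 4.48], [0, 2.73], [-2.66, 2.66]. Speed limits (rad/s): [2.39, 2.39, 2.79, 3.14, 3.14, 3.14].

### API

Orientations are given as a rotation vector (axis times angle).
In Python, from plant import readout, optics, robot gives the robot as it stands.
- The arm moves only by the shell command python3 -m creep 'ROWS' [FORCE]. ROWS is JSON, a list that holds one entry, the list of rows, each a list of 7 numbers: the closure, from 0 (fully open) to 1 (shut), then the shift along the tool's x, y, z in cm, then the turn, a rotation vector about the tool's x, y, z in degrees. In form: [[[grip, x, y, z, wx, wy, wz], ...]]. A call has exactly 8 rows; each row shifts and turns the pose as measured when the row begins, along the tool's axes as they then stand; what a row does not reach is not made up. A row lasts 1/10 s, in which the tool goes at most 50 mm and 8.59 degrees, less where a joint would pass 70% of its speed; a pose out of reach is approached as far as the arm can. A call is refused whole if a number of a shift passes 5 or a number of a turn 8.59, either way. A call with a gripper value outside its range is refused whole. The fingers move at their own pace and stop on an object; FORCE is the grip in N (left out, the last holds). Time passes only in rows, so rows that do not move let the fingers close, or fill a call up. It gives the time, the measured TCP pose, the force and the opening at its end, in the units of the state.
- readout.read_state(): the state, without advancing time (a new reading comes with each control period).
- optics.read_camera(name): name is "scene" or "top"; returns a dict with "frame" (480x640x3 uint8, red, green, blue), "depth" (480x640 float32, m along the optical axis (not along the pixel's ray), 0 where there is no reading), "intrinsics" (3x3 intrinsics, pixels), "dist_coeffs" ([k1, k2, p1, p2, k3] as OpenCV has them; the pictures are not rectified), "R" (3x3) and "t" (3): a world point X has camera coordinates R X + t. Camera axes: x right, y down, z forward; pixel columns grow to the right and rows downward; lengths in m; the calibration is good to about 2 mm. A picture is of the moment at which its call begins.
- robot.close_job(): hands the job in, once; it reports no verdict.
The state is a dict: "t": time; "q": joint angles; "dq": joint speeds; "joint_torque": joint torques, N m; "tool_pos": TCP position; "orientation": TCP orientation; "force": force on the tool from outside, world axes, zero at the start; "wrist_torque": the same for the moment, N m; "opening": finger opening in m.
Only numpy, scipy, OpenCV 4.12 (cv2) and the standard library are available. Lean on these libraries where they do the work, as an engineer would, in place of code of your own. Each camera call takes 0.05 s, during which the arm holds its last target. There are 200 camera calls.

### The job

Take the swivel-blade deburring tool out of the wooden block and deburr the upper inner edge of the eccentric bronze bush in the lever held in the vise: hook the blade over the edge on the side where the arm joins, then, pulling it against the edge with a light steady force, run it slowly once all the way round, clockwise seen from above, until it comes past the arm again. Do not gouge the edge and leave the other things on the bench where they are. Then stand the tool upright in its hole in the block again and let go.

Things in the scene. Friction and masses are not known exactly. Their poses are not given: they have to be found in the camera images.
- tool: hand deburring tool, 132 mm long, about 150 g, standing upright, blade down, in one of the block's holes. Origin: on its axis, underside of its round collar (42 mm across, 5 mm thick); z up. Black handle of 24 x 24 mm square section (sides along x and y) from 5 to 85 mm above the origin; ferrule, 20 mm across, ends 18 mm below it; below that a bent steel blade that swivels freely
- blade (a joint): swivel of the blade about the tool's axis (rad, anticlockwise from above; free for two turns either way, a very small moment turns it). At 0 the blade's slanting part leads down to the tool's -x side. Pulled outward against the edge and moved round, it swivels by itself so that its tip stays inward and trails
- blade_edge (a point): middle of the blade's working slant. The blade is a round bar 3.6 mm thick: from 9 to 24 mm below the ferrule's end it slants from 2.5 mm on one side of the axis to 10 mm on the other (40 degrees from vertical). This point is on the bar's centre line, 20 mm below the ferrule's end (38 mm below the tool's origin), 6.7 mm off the axis
- blade_tip (a point): lower end of the blade, 29 mm below the ferrule's end (47 mm below the tool's origin), 10.5 mm off the axis. In use the tip hangs inside the bore, 5 to 12 mm below the edge, the slant rests on the edge, and the handle stands upright with its axis 3 to 6 mm outside the edge
- bracket: aluminium lever fixed level in the vise: round eye 112 mm across, 36 mm thick, arm 28 mm wide into the jaws. Origin: eye's centre, level with the bush's upper edge, 136 mm above the bench; x along the arm, z up. In the eye a locked bronze bush, 90 mm across, proud by 1.5 mm. Its bore, 64 mm across, is eccentric: 8 mm off the eye's centre, to a side that is not told: find it by touch or sight
- vise: blue bench vise, fixed. Origin: on the bench under the eye's centre; x along the jaws (from the eye to the vise), y along the screw. The jaws lie 69 to 181 mm from the origin along x and reach 122 mm above the bench; slide and screw reach 226 mm to the -y side, the anvil 110 mm to +y. The lever's arm reaches 128 mm above the bench
- tool_block: wooden tool block 66 x 180 x 80 mm (x, y, z), fixed. Origin: centre of its underside
- hole0 (a point): centre of one hole's mouth in the block's top, 80 mm above the bench, 48 mm to the -y side of the block's centre; 32 mm in diameter, right through. A tool hangs in it with its collar resting on the block's top
- hole1 (a point): the same for the other hole, 48 mm to the +y side
- scraper: bystander: scraper with a round turned wooden handle, 70 mm high over the collar, standing in the block's other hole. Origin: on its axis at the underside of its collar
- ink_tin: bystander: ink tin, 94 mm across, 85 mm high. Origin: centre of its underside
- ink_knife: bystander: ink knife, 280 mm long, lying flat along its x. Origin: middle, underside
- wrench: bystander: wrench, 190 mm long, lying flat along its x. Origin: middle, underside
- bearing: bystander: bearing ring 63 mm across, 20 mm high, lying flat. Origin: centre of its underside
- loupe: bystander: folding magnifier, 50 x 50 x 57 mm. Origin: centre of its underside
- mug: bystander: white mug, 82 mm across, 95 mm high, handle to its +y. Origin: centre of its underside
Things that resemble listed ones, but are neither listed nor needed, are in the scene too. What is shaped like the tool but orange or turquoise is not meant.

How it is judged:
By the outcome, as a careful person would: the job done as asked, in the order asked, and still so for the second after the job is handed in, with the robot touching nothing.
It also fails if it takes over 72 s, if anything falls off the work surface, if the arm or the gripper's body presses on something with over 40 N, if the wrist force passes 120 N, or if a joint passes its speed limit or range.

## Working session

There is one attempt and no reset: what is moved stays moved. The work goes in short steps, Python scripts to look and compute and a shell command to move; the robot and the scene stay as the last step left them, time stands still between calls to the robot, and variables do not carry over. Pictures are saved under pics/ and viewed, about 8 in all and at most 12, crops included, and the job is handed in when it is done.

```bash
ls; mkdir -p pics; cat > h.py <<'E'
import numpy as np, cv2
from plant import readout, optics, robot
def cam(n):
    c=optics.read_camera(n); return c
def px2w(c,u,v,z=None):
    """pixel -> world; depth if z None else plane at height z"""
    K=np.array(c["intrinsics"]);d=np.array(c["dist_coeffs"]);R=np.array(c["R"]);t=np.array(c["t"])
    p=cv2.undistortPoints(np.array([[[u,v]]],float),K,d)[0,0]
    r=np.array([p[0],p[1],1.]); o=-R.T@t; w=R.T@r
    s=c["depth"][int(round(v)),int(round(u))] if z is None else (z-o[2])/w[2]
    return o+s*w
E
python3 - <<'E'
from h import *
import pickle
for n in("scene","top"):
    c=cam(n); pickle.dump(c,open(n+'.pkl','wb')); cv2.imwrite(f'pics/{n}0.png',c["frame"][:,:,::-1])
    print(n,-np.array(c["R"]).T@np.array(c["t"]),np.array(c["R"]).round(2).tolist(),np.array(c["intrinsics"]).round(0).tolist())
print(readout.read_state())
E
```

```text
pics
scene [ 1.14970198 -0.40473828  1.12093218] [[0.62, 0.78, -0.0], [0.61, -0.48, -0.63], [-0.5, 0.39, -0.77]] [[605.0, 0.0, 315.0], [0.0, 605.0, 240.0], [0.0, 0.0, 1.0]]
top [0.30150542 0.14581884 1.05483393] [[-0.1, -1.0, -0.01], [-0.97, 0.09, -0.2], [0.2, -0.01, -0.98]] [[459.0, 0.0, 327.0], [0.0, 459.0, 238.0], [0.0, 0.0, 1.0]]
{'t': 0.1, 'q': array([ 1.10961933e+00,  1.31092758e-01,  1.48915278e+00,  2.20158566e-05,
        1.52300044e+00, -8.53717491e-02]), 'dq': array([ 0.0014143 , -0.00067795, -0.00109095,  0.00021349,  0.00090824,
        0.00184813]), 'joint_torque': array([ 3.64444413e-04, -5.61342216e+01, -4.93096089e+01,  7.70265888e-02,
        2.90042278e-02, -9.58120943e-07]), 'tool_pos': array([0.21995086, 0.55770594, 0.22869774]), 'orientation': array([-1.36468359, -0.92697848,  0.92937408]), 'force': array([ 0.42406125, -0.79222378,  0.59396356]), 'wrist_torque': array([ 0.01854276, -0.01361303, -0.04797192]), 'opening': 0.09343921109843742}
```

View pics/top0.png

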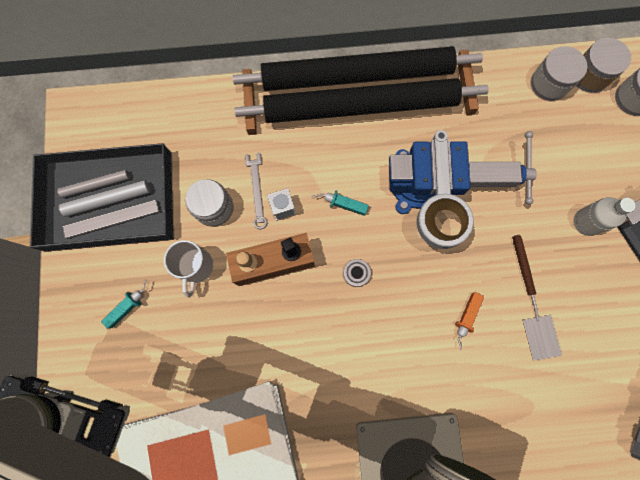

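View pics/scene0.png

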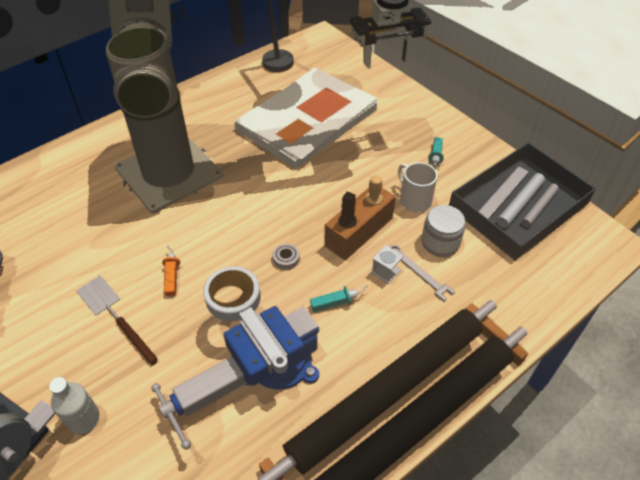

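Top view: the block is at (272,258). The black-handled tool is in its right hole at (291,248), and the wooden scraper is at (245,260). The eye with its bush is at (445,221) and the arm runs up to the vise at (440,150). The look-alikes are orange (470,312) and turquoise (348,203) and (125,308). The black square handle in the block fits the description; I'll confirm it in an enlarged crop.

```bash
python3 - <<'E'
from h import *
import pickle
t=pickle.load(open('top.pkl','rb'));s=pickle.load(open('scene.pkl','rb'))
def crop(c,u0,v0,w,h,k): return cv2.resize(c["frame"][v0:v0+h,u0:u0+w,::-1],None,fx=k,fy=k,interpolation=cv2.INTER_CUBIC)
a=crop(t,224,222,100,75,4);b=crop(t,395,170,100,75,4);d=crop(s,310,165,100,75,4);e=crop(s,185,255,100,75,4)
cv2.imwrite('pics/c1.png',np.vstack([np.hstack([a,b]),np.hstack([d,e])]))
from scipy.spatial.transform import Rotation as Ro
print(Ro.from_rotvec([-1.36468359, -0.92697848,  0.92937408]).as_matrix().round(3))
E
```

```text
[[ 0.367 -0.001 -0.93 ]
 [ 0.93  -0.001  0.367]
 [-0.002 -1.     0.   ]]
```

View pics/c1.png

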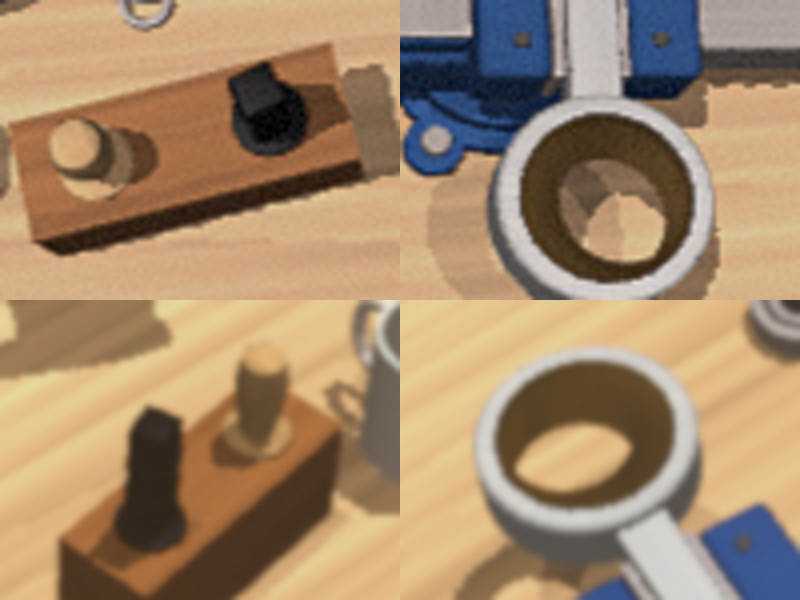

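The crop confirms it: the black square-section handle with a round collar is in the block's right hole (world -y end). The other hole holds the turned wooden scraper. In the eye, the bush is the brown disc. Depth should show the bore.

```bash
cat >> h.py <<'E'
def cloud(c,u0,v0,w,h,depth=None):
    D=c["depth"] if depth is None else depth
    K=np.array(c["intrinsics"]);d=np.array(c["dist_coeffs"]);R=np.array(c["R"]);t=np.array(c["t"])
    V,U=np.mgrid[v0:v0+h,u0:u0+w]
    p=cv2.undistortPoints(np.stack([U.ravel(),V.ravel()],1).astype(float)[:,None],K,d)[:,0]
    Z=D[v0:v0+h,u0:u0+w].ravel()
    X=np.c_[p*Z[:,None],Z]
    return ((X-t)@R).reshape(h,w,3)
E
python3 - <<'E'
from h import *
import pickle
out=[]
for n,(u0,v0,w,h),(bu,bv,bw,bh) in (("top",(412,185,68,68),(220,225,105,65)),("scene",(195,260,75,70),(315,165,95,95))):
    cs=[cam(n) for _ in range(8)]; 
    D=np.stack([c["depth"] for c in cs]);D[D==0]=np.nan;D=np.nanmedian(D,0); np.save(n+'D.npy',D)
    F=np.mean([c["frame"].astype(float) for c in cs],0); np.save(n+'F.npy',F)
    c=cs[0]; P=cloud(c,u0,v0,w,h,D); z=P[...,2]
    # eye rim top
    m=(z>.125)&(z<.145); 
    print(n,'n',m.sum(),'z',np.nanpercentile(z[m],[5,50,95]).round(4))
    g=F[v0:v0+h,u0:u0+w].copy(); b=g[...,2]/g[...,0]
    for nm,mm in(('grey',m&(b>.8)),('brown',m&(b<.6))):
        q=P[mm][:,:2].astype(np.float32)
        if len(q)>10: print(nm,len(q),cv2.minEnclosingCircle(q),np.median(P[mm][:,2]))
    hs=np.clip(z*1000/150*255,0,255); hs=np.nan_to_num(hs).astype(np.uint8)
    a=cv2.resize(cv2.applyColorMap(hs,cv2.COLORMAP_JET),(380,380),interpolation=0)
    gg=np.clip(g[...,::-1]*1.0,0,255); gg=(255*(gg/255)**.5).astype(np.uint8)
    out.append(np.hstack([a,cv2.resize(gg,(380,380),interpolation=cv2.INTER_CUBIC)]) [:300*2])
    B=cloud(c,bu,bv,bw,bh,D); zb=B[...,2]
    q=B[(zb>.074)&(zb<.086)]; 
    r=cv2.minAreaRect((q[:,:2]*1000).astype(np.float32)); print('block',r,np.median(q[:,2]))
    blk=F[bv:bv+bh,bu:bu+bw].max(-1)<75
    for nm,lo,hi in(('toptool',.158,.175),('topscr',.14,.156)):
        mm=(zb>lo)&(zb<hi); q=B[mm]; print(nm,len(q),q.mean(0).round(4) if len(q) else '', cv2.minAreaRect((q[:,:2]*1000).astype(np.float32)) if len(q)>4 else '')
cv2.imwrite('pics/eye.png',cv2.resize(np.vstack(out),(760,600)) if False else np.vstack([o[:380] for o in out])[:, :].astype(np.uint8)[::1])
im=cv2.imread('pics/eye.png'); cv2.imwrite('pics/eye.png',cv2.resize(im,(600,600)))
E
```

```text
top n 1747 z [0.1277 0.1349 0.1368]
grey 989 ((0.5173832178115845, -0.11389924585819244), 0.0667107105255127) 0.13417808949729482
brown 690 ((0.5066820979118347, -0.11461421102285385), 0.043735604733228683) 0.13586290179301103
block ((472.8773498535156, 258.85284423828125), (66.20223236083984, 179.66111755371094), 9.016446113586426) 0.08034723928086425
toptool 148 [0.4798 0.2111 0.1646] ((480.2837829589844, 211.31610107421875), (23.596834182739258, 22.980960845947266), 21.282527923583984)
topscr 160 [0.4652 0.2916 0.146 ] ((464.09002685546875, 258.26800537109375), (122.42603302001953, 24.653236389160156), 89.3104476928711)
scene n 1932 z [0.1275 0.1351 0.1373]
grey 1175 ((0.5382420420646667, -0.11316101998090744), 0.08501069992780685) 0.13412546529935962
brown 632 ((0.5093141198158264, -0.11396199464797974), 0.04334555193781853) 0.13635595684709378
block ((469.10101318359375, 309.2550048828125), (70.03449249267578, 280.8011779785156), 7.63462495803833) 0.08086475784079025
toptool 113 [0.4848 0.2116 0.1644] ((482.71063232421875, 213.28594970703125), (24.452049255371094, 24.216073989868164), 21.030290603637695)
topscr 163 [0.4784 0.2629 0.1466] ((476.7193908691406, 259.4900817871094), (24.16111183166504, 121.79358673095703), 9.198063850402832)
```

View pics/eye.png

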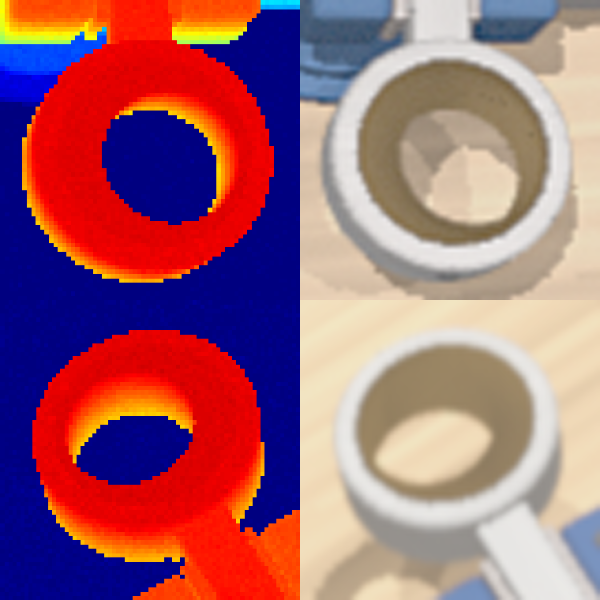

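```bash
cat > fit.py <<'E'
from h import *
import pickle
from scipy.optimize import least_squares
def circ(q,r=None):
    f=lambda p: np.hypot(q[:,0]-p[0],q[:,1]-p[1])-(p[2] if r is None else r)
    s=least_squares(f,[*q.mean(0),.03],loss='soft_l1',f_scale=.001); return s.x.round(4),np.sqrt(np.mean(s.fun**2)).round(5)
for n,(u0,v0,w,h) in (("top",(412,185,68,68)),("scene",(195,260,75,70))):
    c=pickle.load(open(n+'.pkl','rb'));D=np.load(n+'D.npy');F=np.load(n+'F.npy')
    P=cloud(c,u0,v0,w,h,D);z=np.nan_to_num(P[...,2])
    hi=(z>.1325).astype(np.uint8)
    lo=1-hi; nl,lab=cv2.connectedComponents(lo,connectivity=4)
    i=max(range(1,nl),key=lambda k:(lab==k)[12:-12,12:-12].sum()*(not (lab==k)[:,:2].any()))
    big=cv2.resize((lab==i).astype(np.float32),None,fx=8,fy=8,interpolation=cv2.INTER_LINEAR)
    C=max(cv2.findContours((big>.5).astype(np.uint8),0,1)[0],key=len)[:,0]
    q=np.array([px2w(c,u0+(x+.5)/8-.5,v0+(y+.5)/8-.5,.136)[:2] for x,y in C[::4]])
    print(n,'bore',circ(q),circ(q,.032))
    g=F[v0:v0+h,u0:u0+w]; b=g[...,2]/g[...,0]
    br=((b<.72)&(z>.128)).astype(np.float32)
    br=np.maximum(br,(lab==i)); nl,lb=cv2.connectedComponents((br>.5).astype(np.uint8)); k=np.bincount(lb[lab==i]).argmax()
    big=cv2.resize((lb==k).astype(np.float32),None,fx=8,fy=8)
    C=max(cv2.findContours((big>.5).astype(np.uint8),0,1)[0],key=len)[:,0]
    q=np.array([px2w(c,u0+(x+.5)/8-.5,v0+(y+.5)/8-.5,.136)[:2] for x,y in C[::4]])
    print(n,'bush',circ(q),circ(q,.045))
    # arm direction: grey pts at height ~.128 beyond eye
    u0,v0,w,h=(425,125,35,70) if n=="top" else (235,300,60,70)
    P=cloud(c,u0,v0,w,h,D); m=(P[...,2]>.1255)&(P[...,2]<.1315)&(P[...,0]>.575)&(P[...,0]<.7)
    q=P[m]; print('arm',len(q),cv2.minAreaRect((q[:,:2]*1000).astype(np.float32)))
E
python3 fit.py
```

```text
top bore (array([ 0.5034, -0.1224,  0.0313]), np.float64(0.0005)) (array([ 0.5033, -0.1224,  0.03  ]), np.float64(0.00087))
top bush (array([ 0.5066, -0.1147,  0.0436]), np.float64(0.00047)) (array([ 0.5066, -0.1147,  0.03  ]), np.float64(0.00146))
arm 716 ((637.2496948242188, -127.52626037597656), (27.56552505493164, 127.30375671386719), 84.5114974975586)
scene bore (array([ 0.5067, -0.1219,  0.031 ]), np.float64(0.00072)) (array([ 0.5066, -0.1219,  0.03  ]), np.float64(0.00121))
scene bush (array([ 0.5086, -0.1135,  0.0436]), np.float64(0.00052)) (array([ 0.5085, -0.1135,  0.03  ]), np.float64(0.00147))
arm 800 ((637.4713134765625, -123.09547424316406), (32.978206634521484, 126.34229278564453), 84.79907989501953)
```

Both cameras agree on the geometry:

| Item | Position or angle |
|---|---|
| Tool | about (0.4815, 0.212), handle yaw 21° |
| Bore centre | tool + (0.0235, -0.3345) |
| Eye-to-bore offset | about 8.3 mm (8 expected) |
| Arm direction | about -5° |

I'll move over the tool and turn the jaws to yaw 21°.

```bash
cat > st.py <<'E'
import sys
from h import *
from scipy.spatial.transform import Rotation as Ro
s=readout.read_state(); R=Ro.from_rotvec(s["orientation"]).as_matrix()
print('t',round(s['t'],2),'pos',s['tool_pos'].round(4),'yaw',np.degrees(np.arctan2(R[1,0],R[0,0])).round(2),'down',R[:,1].round(3),'F',s['force'].round(2),'open',round(s['opening'],4),'q',s['q'].round(2))
if len(sys.argv)>3:
    d=np.array(list(map(float,sys.argv[1:4])))-s['tool_pos']; print('to target, tool axes cm:',(R.T@d*100).round(2))
E
python3 -m creep '[[[0,-2.3,0,-3.7,0,0,0],[0,-2.3,0,-3.7,0,0,0],[0,-2.3,0,-3.7,0,0,0],[0,-2.3,0,-3.7,0,0,0],[0,-2.3,0,-3.7,0,0,0],[0,-2.3,0,-3.7,0,0,0],[0,-2.3,0,-3.7,0,0,0],[0,-2.3,0,-3.7,0,0,0]]]' 40
python3 -m creep '[[[0,-2.3,0,-3.7,0,0,0],[0,0,0,0,0,8,0],[0,0,0,0,0,8,0],[0,0,0,0,0,8,0],[0,0,0,0,0,8,0],[0,0,0,0,0,8,0],[0,0,0,0,0,8,0],[0,0,0,0,0,0,0]]]'
python3 st.py .4815 .212 .23
```

```text
t: 1.7
tool_pos: [0.4319, 0.2734, 0.2296]
orientation: [-1.359, -0.938, 0.933]
force: [0.4, 0.3, 0.2]
opening: 0.093
t: 2.5
tool_pos: [0.4635, 0.2298, 0.2304]
orientation: [-1.554, -0.26, 0.253]
force: [-0.5, 0.7, -0.1]
opening: 0.0933
t 2.5 pos [0.4635 0.2298 0.2304] yaw 18.75 down [ 0.004  0.002 -1.   ] F [-0.46  0.72 -0.08] open 0.0933 q [ 0.36 -0.1   1.72  0.    1.52  0.03]
to target, tool axes cm: [ 1.13  0.04 -2.27]
```

```bash

python3 -m creep '[[[0,0.57,0,-1.13,0,-2.3,0],[0,0.5,0,-1.15,0,0,0],[0,0,2,0,0,0,0],[0,0,0,0,0,0,0],[0,0,0,0,0,0,0],[0,0,0,0,0,0,0],[0,0,0,0,0,0,0],[0,0,0,0,0,0,0]]]'
python3 st.py .4815 .212 .106
```

```text
t: 3.3
tool_pos: [0.4838, 0.2112, 0.2132]
orientation: [-1.548, -0.307, 0.295]
force: [0.0, 0.5, 0.3]
opening: 0.0927
t 3.3 pos [0.4838 0.2112 0.2132] yaw 21.97 down [ 0.008  0.003 -1.   ] F [0.02 0.51 0.26] open 0.0927 q [ 0.31 -0.07  1.72  0.    1.48 -0.07]
to target, tool axes cm: [-0.27 10.72  0.16]
```

```bash
cat >> st.py <<'E'
w=np.cross(R[:,1],[0,0,-1]); print('upright turn deg (tool):',np.degrees(R.T@w).round(2))
E
python3 -m creep '[[[0,-0.27,0,0.16,0,0.9,0.5],[0,0,2.5,0,0,0,0],[0,0,2.5,0,0,0,0],[0,0,2.5,0,0,0,0],[0,0,2,0,0,0,0],[0,0,0.7,0,0,0,0],[0,0,0,0,0,0,0],[0,0,0,0,0,0,0]]]'
python3 st.py .4815 .212 .106
```

```text
t: 4.1
tool_pos: [0.4819, 0.2136, 0.1127]
orientation: [-1.551, -0.289, 0.283]
force: [-0.2, 0.9, 0.2]
opening: 0.0928
t 4.1 pos [0.4819 0.2136 0.1127] yaw 20.86 down [ 0.004  0.001 -1.   ] F [-0.23  0.91  0.25] open 0.0928 q [ 0.32  0.02  1.82  0.    1.29 -0.04]
to target, tool axes cm: [-0.1   0.67 -0.13]
upright turn deg (tool): [ 0.01 -0.    0.22]
```

Now close gently onto the handle, then firm up the grip.

```bash

python3 -m creep '[[[0,-0.1,0.6,-0.13,0,0,0.2],[0,0,0,0,0,0,0],[1,0,0,0,0,0,0],[1,0,0,0,0,0,0],[1,0,0,0,0,0,0],[1,0,0,0,0,0,0],[1,0,0,0,0,0,0],[1,0,0,0,0,0,0]]]' 15
python3 st.py .4815 .212 .106
python3 -m creep '[[[1,0,0,0,0,0,0],[1,0,0,0,0,0,0],[1,0,0,0,0,0,0],[1,0,0,0,0,0,0],[1,0,0,0,0,0,0],[1,0,0,0,0,0,0],[1,0,0,0,0,0,0],[1,0,0,0,0,0,0]]]' 50
python3 st.py .4815 .212 .106
```

```text
t: 4.9
tool_pos: [0.4842, 0.2128, 0.1107]
orientation: [-1.551, -0.291, 0.28]
force: [1.0, 0.3, -0.5]
opening: 0.0493
t 4.9 pos [0.4842 0.2128 0.1107] yaw 20.84 down [ 0.006  0.002 -1.   ] F [ 0.96  0.28 -0.46] open 0.0493 q [ 0.32  0.02  1.82 -0.    1.29 -0.05]
to target, tool axes cm: [-0.28  0.47  0.02]
upright turn deg (tool): [0.02 0.   0.39]
t: 5.7
tool_pos: [0.4838, 0.2127, 0.1106]
orientation: [-1.551, -0.29, 0.281]
force: [-0.1, -0.2, 0.9]
opening: 0.024
t 5.7 pos [0.4838 0.2127 0.1106] yaw 20.84 down [ 0.006  0.002 -1.   ] F [-0.15 -0.23  0.87] open 0.024 q [ 0.32  0.02  1.82 -0.    1.29 -0.05]
to target, tool axes cm: [-0.25  0.46  0.02]
upright turn deg (tool): [0.02 0.   0.34]
```

Gripped: opening 24.0 mm matches the handle. I'll lift straight up, then check.

```bash

python3 -m creep '[[[1,0,0,0,0,0,0],[1,0,-1,0,0,0,0],[1,0,-2,0,0,0,0],[1,0,-2,0,0,0,0],[1,0,-2,0,0,0,0],[1,0,-2,0,0,0,0],[1,0,-2,0,0,0,0],[1,0,-2,0,0,0,0.3]]]'
python3 st.py .506 -.122 .24
python3 - <<'E'
from h import *
import pickle
for n in("scene","top"):
    c=cam(n); pickle.dump(c,open(n+'1.pkl','wb'))
    P=np.array([.4838,.2127,.165]);x=np.array(c["R"])@P+c["t"]
    uv=cv2.projectPoints(P[None],cv2.Rodrigues(np.array(c["R"]))[0],np.array(c["t"]),np.array(c["intrinsics"]),np.array(c["dist_coeffs"]))[0][0,0]; print(n,uv)
    u,v=uv.astype(int); u0,v0=max(0,u-50),max(0,v-50)
    globals()[n]=cv2.resize(c["frame"][v0:v0+100,u0:u0+100,::-1],(400,400),interpolation=cv2.INTER_CUBIC)
cv2.imwrite('pics/lift.png',np.hstack([scene,top]))
E
```

```text
t: 6.5
tool_pos: [0.4799, 0.2114, 0.2433]
orientation: [-1.553, -0.279, 0.292]
force: [-0.4, -0.1, -1.6]
opening: 0.0238
t 6.5 pos [0.4799 0.2114 0.2433] yaw 20.84 down [-0.008 -0.003 -1.   ] F [-0.4 -0.1 -1.6] open 0.0238 q [ 0.32 -0.07  1.67 -0.    1.55 -0.05]
to target, tool axes cm: [ -9.41   0.4  -32.09]
upright turn deg (tool): [-0.    0.   -0.48]
scene [348.91192401 196.25272158]
top [287.07819739 242.15045819]
```

View pics/lift.png

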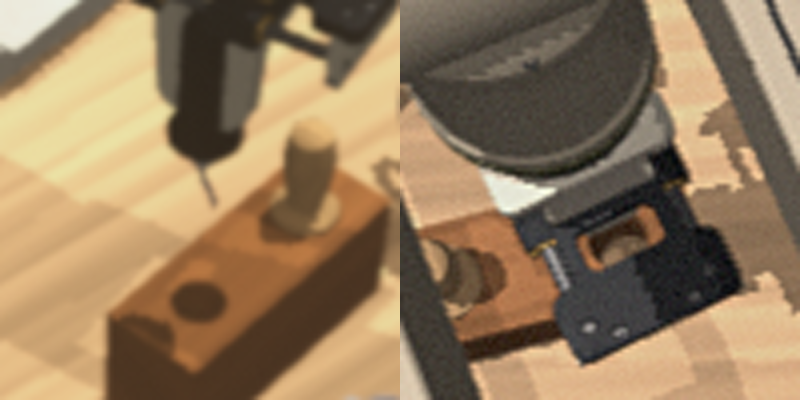

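The tool is lifted; in the scene crop the blade shows at (195,160) to (214,205) and the hole is empty. Depth should give the blade's direction.

```bash
python3 - <<'E'
from h import *
import pickle
c=pickle.load(open('scene1.pkl','rb'))
for _ in range(1):
    D=np.median([cam("scene")["depth"] for _ in range(6)],0)
P=cloud(c,298,146,100,100,D).reshape(-1,3)
ax=np.array([.4799,.2114])
m=(np.hypot(*(P[:,:2]-ax).T)<.03)&(P[:,2]>.155)&(P[:,2]<.24)
for p in sorted(P[m].tolist(),key=lambda p:-p[2]):
    if p[2]<.2: print(np.round((p[0]-ax[0])*1000,1),np.round((p[1]-ax[1])*1000,1),np.round(p[2],4))
E
```

```text
4.7 -6.6 0.1994
7.4 -3.1 0.1963
6.8 0.3 0.1937
4.1 -3.0 0.1935
0.6 0.4 0.1855
3.9 0.7 0.1818
-0.2 1.4 0.1811
6.9 1.1 0.1778
3.3 1.4 0.1777
3.5 4.1 0.1762
9.8 1.8 0.1735
5.3 2.8 0.1723
7.1 1.3 0.1716
12.4 -0.3 0.1707
9.7 2.0 0.1701
10.7 1.4 0.1651
```

The blade points to about +x (10–20°), so joint 0 has the handle's -x side there. For hooking on the arm side (+x) it must point inward and trail. I'll turn the wrist by about +100° so that it does, keeping joint 6 within range.

```bash

python3 -m creep '[[[1,0,0,0,0,0,-0.45],[1,0,0,0,0,-8,0],[1,0,0,0,0,-8,0],[1,0,0,0,0,-8,0],[1,0,0,0,0,-8,0],[1,0,0,0,0,-8,0],[1,0,0,0,0,-8,0],[1,0,0,0,0,-8,0]]]'
python3 -m creep '[[[1,0,0,0,0,-8,0],[1,0,0,0,0,-8,0],[1,0,0,0,0,-8,0],[1,0,0,0,0,-8,0],[1,0,0,0,0,-8,0],[1,0,0,0,0,-4,0],[1,0,0,0,0,0,0],[1,0,0,0,0,0,0]]]'
python3 st.py .503 -.122 .24
```

```text
t: 7.7
tool_pos: [0.4762, 0.2103, 0.2334]
orientation: [-1.291, -1.056, 1.073]
force: [-0.2, 0.1, -1.2]
opening: 0.0237
t: 8.5
tool_pos: [0.4734, 0.2093, 0.2276]
orientation: [-0.844, -1.628, 1.649]
force: [-0.3, -0.3, -2.7]
opening: 0.0239
t 8.5 pos [0.4734 0.2093 0.2276] yaw 124.88 down [-0.016 -0.005 -1.   ] F [-0.32 -0.33 -2.69] open 0.0239 q [ 0.32 -0.08  1.7   0.    1.53 -1.86]
to target, tool axes cm: [-28.87  -1.13  16.54]
upright turn deg (tool): [-0.92  0.    0.3 ]
```

```bash

python3 -m creep '[[[1,-3,-0.2,1.7,-0.9,0,0.3],[1,-3.6,-0.2,2.05,0,0,0],[1,-3.6,-0.2,2.05,0,0,0],[1,-3.6,-0.2,2.05,0,0,0],[1,-3.6,-0.2,2.05,0,0,0],[1,-3.6,-0.2,2.05,0,0,0],[1,-3.6,-0.2,2.05,0,0,0],[1,-3,-0.2,1.7,0,0,0]]]'
python3 st.py .503 -.122 .24
python3 -m creep '[[[1,0,0,0,0,0,0],[1,0,0,0,0,0,0],[1,0,0,0,0,0,0],[1,0,0,0,0,0,0],[1,0,0,0,0,0,0],[1,0,0,0,0,0,0],[1,0,0,0,0,0,0],[1,0,0,0,0,0,0]]]'
python3 st.py .503 -.122 .24
```

```text
t: 9.3
tool_pos: [0.4998, -0.1136, 0.2421]
orientation: [-0.863, -1.636, 1.634]
force: [-0.1, -0.0, -2.4]
opening: 0.024
t 9.3 pos [ 0.4998 -0.1136  0.2421] yaw 124.32 down [ 0.     0.001 -1.   ] F [-0.07 -0.01 -2.36] open 0.024 q [-0.32 -0.11  1.71  0.    1.54 -2.49]
to target, tool axes cm: [-0.88  0.21  0.21]
upright turn deg (tool): [ 0.05 -0.    0.05]
t: 10.1
tool_pos: [0.4995, -0.1134, 0.2414]
orientation: [-0.867, -1.631, 1.629]
force: [-0.1, -0.2, -1.9]
opening: 0.0241
t 10.1 pos [ 0.4995 -0.1134  0.2414] yaw 123.94 down [-0.     0.001 -1.   ] F [-0.07 -0.23 -1.93] open 0.0241 q [-0.32 -0.11  1.71  0.    1.54 -2.49]
to target, tool axes cm: [-0.91  0.14  0.19]
upright turn deg (tool): [ 0.02 -0.    0.08]
```

```bash
cat > look.py <<'E'
from h import *
import sys
cs=[cam("scene") for _ in range(4)]; c=cs[0]
D=np.median([k["depth"] for k in cs],0)
s=readout.read_state(); ax=s["tool_pos"]; org=ax[2]-.030
P3=ax-[0,0,.07]
uv=cv2.projectPoints(P3[None],cv2.Rodrigues(np.array(c["R"]))[0],np.array(c["t"]),np.array(c["intrinsics"]),np.array(c["dist_coeffs"]))[0][0,0]
u,v=uv.astype(int); 
P=cloud(c,u-60,v-45,120,90,D).reshape(-1,3)
m=(np.hypot(*(P[:,:2]-ax[:2]).T)<.02)&(P[:,2]>org-.05)&(P[:,2]<org-.026)
for p in sorted(P[m].tolist(),key=lambda p:-p[2]): print(np.round((np.array(p)-[ax[0],ax[1],org])*1000,1))
cv2.imwrite('pics/'+sys.argv[1],cv2.resize(np.mean([k["frame"] for k in cs],0)[v-45:v+45,u-60:u+60,::-1].astype(np.uint8),(800,600),interpolation=cv2.INTER_CUBIC))
E
python3 look.py b1.png
```

```text
[  0.7  -1.2 -26.6]
[  2.6  -2.5 -26.8]
[  2.9   1.9 -26.9]
[  1.4   0.6 -27.4]
[  2.   -0.1 -29.5]
[  2.6   1.7 -30.3]
[  1.2   4.8 -31.1]
[  2.5   3.8 -32.2]
[  3.1   5.6 -33. ]
[  2.1   8.1 -36.2]
[ -1.2   8.  -36.4]
[-15.6  -6.  -36.7]
[ -1.8  10.3 -39. ]
[  1.   10.7 -39.7]
[ -0.1  10.8 -44.1]
```

View pics/b1.png

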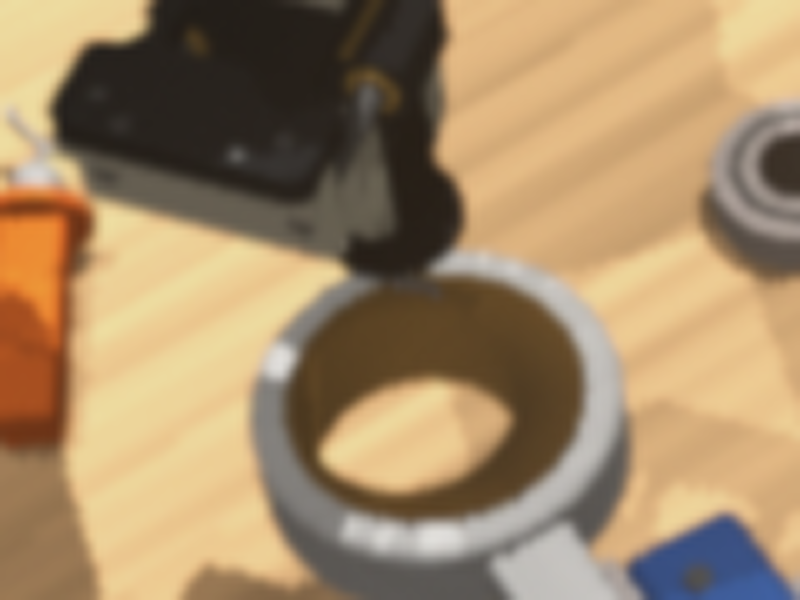

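The blade tip lies at about +y of the axis (95–105°), which is on the trailing side for hooking at the arm. I'll move over the bore and descend inside it.

```bash

python3 st.py .516 -.119 .24 | sed -n 2p
python3 -m creep '[[[1,-0.7,0,-0.53,0,0,0],[1,-0.7,0,-0.53,0,0,0],[1,0,0,0,0,0,0],[1,0,0.5,0,0,0,0],[1,0,0.8,0,0,0,0],[1,0,0.8,0,0,0,0],[1,0,0,0,0,0,0],[1,0,0,0,0,0,0]]]'
python3 st.py .516 -.119 .206
```

```text
to target, tool axes cm: [-1.36  0.14 -1.08]
t: 11.1
tool_pos: [0.5172, -0.1202, 0.2173]
orientation: [-0.866, -1.63, 1.628]
force: [0.1, -0.9, -1.7]
opening: 0.0238
t 11.1 pos [ 0.5172 -0.1202  0.2173] yaw 123.87 down [-0.002  0.002 -1.   ] F [ 0.11 -0.88 -1.68] open 0.0238 q [-0.33 -0.05  1.69  0.    1.5  -2.49]
to target, tool axes cm: [0.17 1.13 0.03]
upright turn deg (tool): [-0.04 -0.    0.16]
```

```bash
cat > g.py <<'E'
import sys
from h import *
from scipy.spatial.transform import Rotation as Ro
C=np.array([.506,-.122]); ds,dn=map(float,(sys.argv[1:]+['1.2','.4'])[:2])
import os
if os.path.exists('C.txt'): C=np.loadtxt('C.txt')
s=readout.read_state(); R=Ro.from_rotvec(s["orientation"]).as_matrix(); p=s['tool_pos']
d=p[:2]-C; r=np.hypot(*d); th=np.arctan2(d[1],d[0]); F=s['force']
er=np.array([np.cos(th),np.sin(th)]); et=np.array([er[1],-er[0]])
print('t %.1f th %.1f r %.2f z %.1f  Fout %.2f Fcw %.2f Fz %.2f'%(s['t'],np.degrees(th),r*1e3,p[2]*1e3,F[:2]@er,F[:2]@et,F[2]),'q6 %.2f'%s['q'][5],'upright',np.degrees(R.T@np.cross(R[:,1],[0,0,-1])).round(2)[[0,2]],'open %.4f'%s['opening'])
with open('log.txt','a') as f: f.write(' '.join(map(str,[s['t'],*p,*F]))+'\n')
for k in range(4):
    a=th-(2*k+1)*ds*1e-3/.0365
    v=np.array([np.cos(a),np.sin(a),0])*dn*.768+np.array([np.sin(a),-np.cos(a),0])*ds+np.array([0,0,-1])*dn*.64
    print('rows',2*k+1,2*k+2,(R.T@v/10).round(3))
E
python3 -m creep '[[[1,0,0.5,0,0,0,0.1],[1,0,0.5,0,0,0,0],[1,0,0,0,0,0,0],[1,-0.2,0,-0.3,0,0,0],[1,-0.2,0,-0.3,0,0,0],[1,-0.2,0,-0.3,0,0,0],[1,0,0,0,0,0,0],[1,0,0,0,0,0,0]]]'
python3 g.py 0 1
```

```text
t: 11.9
tool_pos: [0.5295, -0.1202, 0.2072]
orientation: [-0.869, -1.63, 1.63]
force: [-0.6, -0.6, -2.4]
opening: 0.0236
t 11.9 th 4.4 r 23.53 z 207.2  Fout -0.69 Fcw 0.50 Fz -2.40 q6 -2.48 upright [ 0.01 -0.02] open 0.0236
rows 1 2 [-0.038  0.064 -0.067]
rows 3 4 [-0.038  0.064 -0.067]
rows 5 6 [-0.038  0.064 -0.067]
rows 7 8 [-0.038  0.064 -0.067]
```

```bash

python3 -m creep '[[[1,-0.06,0.1,-0.08,0,0,0],[1,-0.06,0.1,-0.08,0,0,0],[1,-0.06,0.05,-0.08,0,0,0],[1,-0.06,0,-0.08,0,0,0],[1,-0.06,0,-0.08,0,0,0],[1,-0.06,0,-0.08,0,0,0],[1,-0.06,0,-0.08,0,0,0],[1,-0.06,0,-0.08,0,0,0]]]'
python3 g.py 0 1 | head -1
```

```text
t: 12.7
tool_pos: [0.5379, -0.1207, 0.2046]
orientation: [-0.869, -1.63, 1.63]
force: [-0.2, -0.2, -2.0]
opening: 0.0241
t 12.7 th 2.4 r 31.88 z 204.6  Fout -0.26 Fcw 0.15 Fz -2.04 q6 -2.48 upright [-0.   -0.01] open 0.0241
```

```bash

python3 -m creep '[[[1,-0.04,0,-0.05,0,0,0],[1,-0.04,0,-0.05,0,0,0],[1,-0.04,0,-0.05,0,0,0],[1,-0.04,0,-0.05,0,0,0],[1,-0.04,0,-0.05,0,0,0],[1,-0.04,0,-0.05,0,0,0],[1,-0.04,0,-0.05,0,0,0],[1,-0.04,0,-0.05,0,0,0]]]'
python3 g.py 0 1 | head -1
```

```text
t: 13.5
tool_pos: [0.5427, -0.1209, 0.2045]
orientation: [-0.867, -1.629, 1.63]
force: [-3.3, 0.5, -0.3]
opening: 0.0236
t 13.5 th 1.7 r 36.72 z 204.5  Fout -3.27 Fcw -0.56 Fz -0.33 q6 -2.47 upright [-0.07  0.08] open 0.0236
```

Contact made: 3.3 N pull, axis about 4.7 mm outside the edge, as described. Starting the clockwise run.

```bash
python3 g.py 1.2 .6
```

```text
t 13.5 th 1.7 r 36.72 z 204.5  Fout -3.27 Fcw -0.56 Fz -0.33 q6 -2.47 upright [-0.07  0.08] open 0.0236
rows 1 2 [-0.125  0.038  0.029]
rows 3 4 [-0.123  0.038  0.037]
rows 5 6 [-0.12   0.038  0.045]
rows 7 8 [-0.117  0.038  0.053]
```

```bash

python3 -m creep '[[[1,-0.125,0.038,0.029,0,0,0],[1,-0.125,0.038,0.029,0,0,0],[1,-0.123,0.038,0.037,0,0,0],[1,-0.123,0.038,0.037,0,0,0],[1,-0.12,0.038,0.045,0,0,0],[1,-0.12,0.038,0.045,0,0,0],[1,-0.117,0.038,0.053,0,0,0],[1,-0.117,0.038,0.053,0,0,0]]]' >/dev/null
python3 g.py 1.2 .6
```

```text
t 14.3 th -9.2 r 36.85 z 202.8  Fout -6.92 Fcw -3.70 Fz 3.38 q6 -2.49 upright [-0.22  0.63] open 0.0241
rows 1 2 [-0.118  0.037  0.052]
rows 3 4 [-0.114  0.037  0.06 ]
rows 5 6 [-0.11   0.037  0.067]
rows 7 8 [-0.105  0.038  0.074]
```

```bash

python3 -m creep '[[[1,-0.12,0.013,0.085,-0.05,0,0.12],[1,-0.12,0.013,0.085,-0.05,0,0.12],[1,-0.115,0.013,0.09,-0.05,0,0.12],[1,-0.115,0.013,0.09,-0.05,0,0.12],[1,-0.11,0.013,0.095,-0.05,0,0.12],[1,-0.11,0.013,0.095,-0.05,0,0.12],[1,-0.105,0.013,0.1,-0.05,0,0.12],[1,-0.105,0.013,0.1,-0.05,0,0.12]]]' >/dev/null
python3 g.py 1.4 .2
```

```text
t 15.1 th -21.7 r 35.68 z 202.3  Fout -5.69 Fcw -3.23 Fz 2.23 q6 -2.51 upright [0.24 0.26] open 0.0238
rows 1 2 [-0.087  0.012  0.111]
rows 3 4 [-0.079  0.012  0.117]
rows 5 6 [-0.069  0.012  0.123]
rows 7 8 [-0.06   0.012  0.128]
```

```bash

python3 -m creep '[[[1,-0.087,0,0.111,0.03,0,0.1],[1,-0.087,0,0.111,0.03,0,0.1],[1,-0.079,0,0.117,0.03,0,0.1],[1,-0.079,0,0.117,0.03,0,0.1],[1,-0.069,0,0.123,0.03,0,0.1],[1,-0.069,0,0.123,0.03,0,0.1],[1,-0.06,0,0.128,0.03,0,0.1],[1,-0.06,0,0.128,0.03,0,0.1]]]' >/dev/null
python3 g.py 1.4 .2
```

```text
t 15.9 th -35.9 r 35.17 z 202.5  Fout -5.16 Fcw -3.01 Fz 1.01 q6 -2.52 upright [ 0.22 -0.29] open 0.0239
rows 1 2 [-0.057  0.013  0.129]
rows 3 4 [-0.047  0.013  0.133]
rows 5 6 [-0.037  0.012  0.136]
rows 7 8 [-0.026  0.012  0.138]
```

```bash

python3 -m creep '[[[1,-0.057,-0.01,0.129,0.03,0,-0.02],[1,-0.057,-0.01,0.129,0.03,0,-0.02],[1,-0.047,-0.01,0.133,0.03,0,-0.02],[1,-0.047,-0.01,0.133,0.03,0,-0.02],[1,-0.037,-0.01,0.136,0.03,0,-0.02],[1,-0.037,-0.01,0.136,0.03,0,-0.02],[1,-0.026,-0.01,0.138,0.03,0,-0.02],[1,-0.026,-0.01,0.138,0.03,0,-0.02]]]' >/dev/null
python3 g.py 1.4 .2
```

```text
t 16.7 th -52.6 r 36.34 z 203.8  Fout -4.98 Fcw -1.63 Fz 1.24 q6 -2.54 upright [ 0.16 -0.12] open 0.0236
rows 1 2 [-0.018  0.012  0.14 ]
rows 3 4 [-0.007  0.012  0.141]
rows 5 6 [0.004 0.012 0.141]
rows 7 8 [0.015 0.012 0.14 ]
```

```bash

python3 -m creep '[[[1,-0.018,0.002,0.13,0.03,0,-0.02],[1,-0.018,0.002,0.13,0.03,0,-0.02],[1,-0.007,0.002,0.13,0.03,0,-0.02],[1,-0.007,0.002,0.13,0.03,0,-0.02],[1,0.004,0.002,0.13,0.03,0,-0.02],[1,0.004,0.002,0.13,0.03,0,-0.02],[1,0.015,0.002,0.13,0.03,0,-0.02],[1,0.015,0.002,0.13,0.03,0,-0.02]]]' >/dev/null
python3 g.py 1.3 .2
```

```text
t 17.5 th -67.3 r 37.55 z 204.7  Fout -4.36 Fcw -1.48 Fz 0.44 q6 -2.56 upright [ 0.13 -0.03] open 0.0238
rows 1 2 [0.016 0.012 0.13 ]
rows 3 4 [0.025 0.012 0.129]
rows 5 6 [0.034 0.012 0.126]
rows 7 8 [0.043 0.012 0.124]
```

```bash

python3 -m creep '[[[1,0.016,0.016,0.13,0.03,0,0],[1,0.016,0.016,0.13,0.03,0,0],[1,0.025,0.016,0.129,0.03,0,0],[1,0.025,0.016,0.129,0.03,0,0],[1,0.034,0.016,0.126,0.03,0,0],[1,0.034,0.016,0.126,0.03,0,0],[1,0.043,0.016,0.124,0.03,0,0],[1,0.043,0.016,0.124,0.03,0,0]]]' >/dev/null
python3 g.py 1.3 .2
```

```text
t 18.3 th -79.5 r 38.26 z 205.3  Fout -5.70 Fcw -2.73 Fz 2.61 q6 -2.57 upright [ 0.29 -0.2 ] open 0.0234
rows 1 2 [0.043 0.012 0.124]
rows 3 4 [0.052 0.012 0.12 ]
rows 5 6 [0.06  0.012 0.116]
rows 7 8 [0.068 0.012 0.112]
```

```bash

python3 -m creep '[[[1,0.05,0.02,0.12,0.05,0,-0.03],[1,0.05,0.02,0.12,0.05,0,-0.03],[1,0.059,0.02,0.117,0.05,0,-0.03],[1,0.059,0.02,0.117,0.05,0,-0.03],[1,0.067,0.02,0.113,0.05,0,-0.03],[1,0.067,0.02,0.113,0.05,0,-0.03],[1,0.075,0.02,0.11,0.05,0,-0.03],[1,0.075,0.02,0.11,0.05,0,-0.03]]]' >/dev/null
python3 g.py 1.3 .2
```

```text
t 19.1 th -90.9 r 38.95 z 205.9  Fout -4.63 Fcw -1.14 Fz 0.68 q6 -2.58 upright [ 0.28 -0.3 ] open 0.0239
rows 1 2 [0.066 0.012 0.113]
rows 3 4 [0.074 0.012 0.108]
rows 5 6 [0.082 0.012 0.102]
rows 7 8 [0.089 0.012 0.096]
```

```bash

python3 -m creep '[[[1,0.077,0.04,0.104,0.05,0,-0.05],[1,0.077,0.04,0.104,0.05,0,-0.05],[1,0.084,0.04,0.098,0.05,0,-0.05],[1,0.084,0.04,0.098,0.05,0,-0.05],[1,0.091,0.04,0.092,0.05,0,-0.05],[1,0.091,0.04,0.092,0.05,0,-0.05],[1,0.097,0.04,0.086,0.05,0,-0.05],[1,0.097,0.04,0.086,0.05,0,-0.05]]]' >/dev/null
python3 g.py 1.3 .2
```

```text
t 19.9 th -100.4 r 39.02 z 205.8  Fout -4.40 Fcw -2.03 Fz 1.38 q6 -2.58 upright [ 0.33 -0.39] open 0.0240
rows 1 2 [0.084 0.012 0.1  ]
rows 3 4 [0.091 0.012 0.094]
rows 5 6 [0.098 0.012 0.087]
rows 7 8 [0.104 0.012 0.08 ]
```

```bash

python3 -m creep '[[[1,0.107,0.055,0.107,0.06,0,-0.07],[1,0.107,0.055,0.107,0.06,0,-0.07],[1,0.113,0.055,0.099,0.06,0,-0.07],[1,0.113,0.055,0.099,0.06,0,-0.07],[1,0.12,0.055,0.091,0.06,0,-0.07],[1,0.12,0.055,0.091,0.06,0,-0.07],[1,0.125,0.055,0.083,0.06,0,-0.07],[1,0.125,0.055,0.083,0.06,0,-0.07]]]' >/dev/null
python3 g.py 1.4 .2
```

```text
t 20.7 th -110.6 r 39.07 z 205.4  Fout -4.91 Fcw -2.74 Fz 2.43 q6 -2.58 upright [ 0.38 -0.5 ] open 0.0236
rows 1 2 [0.109 0.011 0.089]
rows 3 4 [0.116 0.011 0.08 ]
rows 5 6 [0.122 0.011 0.071]
rows 7 8 [0.127 0.011 0.062]
```

```bash

python3 -m creep '[[[1,0.121,0.05,0.068,0.07,0,-0.09],[1,0.121,0.05,0.068,0.07,0,-0.09],[1,0.128,0.05,0.058,0.07,0,-0.09],[1,0.128,0.05,0.058,0.07,0,-0.09],[1,0.134,0.05,0.048,0.07,0,-0.09],[1,0.134,0.05,0.048,0.07,0,-0.09],[1,0.138,0.05,0.038,0.07,0,-0.09],[1,0.138,0.05,0.038,0.07,0,-0.09]]]' >/dev/null
python3 g.py 1.4 .2
```

```text
t 21.5 th -122.1 r 37.98 z 204.2  Fout -4.84 Fcw -2.65 Fz 3.35 q6 -2.58 upright [ 0.1 -0.3] open 0.0238
rows 1 2 [0.125 0.012 0.065]
rows 3 4 [0.129 0.012 0.056]
rows 5 6 [0.133 0.012 0.046]
rows 7 8 [0.136 0.012 0.035]
```

```bash

python3 -m creep '[[[1,0.128,0.03,0.055,0.03,0,-0.07],[1,0.128,0.03,0.055,0.03,0,-0.07],[1,0.132,0.03,0.046,0.03,0,-0.07],[1,0.132,0.03,0.046,0.03,0,-0.07],[1,0.136,0.03,0.036,0.03,0,-0.07],[1,0.136,0.03,0.036,0.03,0,-0.07],[1,0.138,0.03,0.025,0.03,0,-0.07],[1,0.138,0.03,0.025,0.03,0,-0.07]]]' >/dev/null
python3 g.py 1.4 .2
```

```text
t 22.3 th -134.9 r 37.64 z 203.4  Fout -6.43 Fcw -2.50 Fz 2.38 q6 -2.57 upright [ 0.05 -0.17] open 0.0242
rows 1 2 [0.136 0.012 0.036]
rows 3 4 [0.139 0.012 0.026]
rows 5 6 [0.14  0.012 0.015]
rows 7 8 [0.141 0.012 0.004]
```

```bash

python3 -m creep '[[[1,0.137,0.012,0.026,0.02,0,-0.05],[1,0.137,0.012,0.026,0.02,0,-0.05],[1,0.14,0.012,0.016,0.02,0,-0.05],[1,0.14,0.012,0.016,0.02,0,-0.05],[1,0.141,0.012,0.005,0.02,0,-0.05],[1,0.141,0.012,0.005,0.02,0,-0.05],[1,0.141,0.012,-0.006,0.02,0,-0.05],[1,0.141,0.012,-0.006,0.02,0,-0.05]]]' >/dev/null
python3 g.py 1.4 .2
```

```text
t 23.1 th -146.6 r 37.87 z 203.6  Fout -6.30 Fcw -2.10 Fz 1.38 q6 -2.56 upright [-0.05 -0.3 ] open 0.0234
rows 1 2 [0.141 0.012 0.008]
rows 3 4 [ 0.141  0.012 -0.003]
rows 5 6 [ 0.14   0.012 -0.014]
rows 7 8 [ 0.139  0.012 -0.024]
```

```bash

python3 -m creep '[[[1,0.138,0.02,-0.01,-0.01,0,-0.05],[1,0.138,0.02,-0.01,-0.01,0,-0.05],[1,0.138,0.02,-0.021,-0.01,0,-0.05],[1,0.138,0.02,-0.021,-0.01,0,-0.05],[1,0.136,0.02,-0.032,-0.01,0,-0.05],[1,0.136,0.02,-0.032,-0.01,0,-0.05],[1,0.134,0.02,-0.042,-0.01,0,-0.05],[1,0.134,0.02,-0.042,-0.01,0,-0.05]]]' >/dev/null
python3 g.py 1.4 .2
```

```text
t 23.9 th -160.2 r 37.40 z 203.0  Fout -4.55 Fcw -2.64 Fz 1.98 q6 -2.55 upright [ 0.02 -0.26] open 0.0236
rows 1 2 [ 0.139  0.012 -0.025]
rows 3 4 [ 0.136  0.012 -0.036]
rows 5 6 [ 0.133  0.012 -0.046]
rows 7 8 [ 0.129  0.012 -0.056]
```

```bash

python3 -m creep '[[[1,0.135,0.008,-0.036,0,0,-0.05],[1,0.135,0.008,-0.036,0,0,-0.05],[1,0.132,0.008,-0.047,0,0,-0.05],[1,0.132,0.008,-0.047,0,0,-0.05],[1,0.128,0.008,-0.057,0,0,-0.05],[1,0.128,0.008,-0.057,0,0,-0.05],[1,0.124,0.008,-0.067,0,0,-0.05],[1,0.124,0.008,-0.067,0,0,-0.05]]]' >/dev/null
python3 g.py 1.4 .2
```

```text
t 24.7 th -174.7 r 37.30 z 202.9  Fout -4.05 Fcw -1.73 Fz 2.72 q6 -2.53 upright [-0.05 -0.14] open 0.0238
rows 1 2 [ 0.128  0.012 -0.059]
rows 3 4 [ 0.123  0.012 -0.069]
rows 5 6 [ 0.117  0.012 -0.078]
rows 7 8 [ 0.111  0.012 -0.087]
```

```bash

python3 -m creep '[[[1,0.125,0.004,-0.064,-0.01,0,-0.04],[1,0.125,0.004,-0.064,-0.01,0,-0.04],[1,0.12,0.004,-0.074,-0.01,0,-0.04],[1,0.12,0.004,-0.074,-0.01,0,-0.04],[1,0.114,0.004,-0.082,-0.01,0,-0.04],[1,0.114,0.004,-0.082,-0.01,0,-0.04],[1,0.108,0.004,-0.091,-0.01,0,-0.04],[1,0.108,0.004,-0.091,-0.01,0,-0.04]]]' >/dev/null
python3 g.py 1.4 .2
```

```text
t 25.5 th 172.1 r 37.49 z 203.1  Fout -4.49 Fcw -2.25 Fz 1.52 q6 -2.51 upright [-0.14 -0.16] open 0.0239
rows 1 2 [ 0.111  0.012 -0.086]
rows 3 4 [ 0.104  0.012 -0.095]
rows 5 6 [ 0.097  0.012 -0.102]
rows 7 8 [ 0.089  0.012 -0.11 ]
```

```bash

python3 -m creep '[[[1,0.107,0.006,-0.09,-0.03,0,-0.04],[1,0.107,0.006,-0.09,-0.03,0,-0.04],[1,0.1,0.006,-0.099,-0.03,0,-0.04],[1,0.1,0.006,-0.099,-0.03,0,-0.04],[1,0.092,0.006,-0.106,-0.03,0,-0.04],[1,0.092,0.006,-0.106,-0.03,0,-0.04],[1,0.084,0.006,-0.114,-0.03,0,-0.04],[1,0.084,0.006,-0.114,-0.03,0,-0.04]]]' >/dev/null
python3 g.py 1.4 .2
```

```text
t 26.3 th 160.0 r 37.47 z 203.0  Fout -4.55 Fcw -1.57 Fz 2.44 q6 -2.49 upright [-0.2  -0.17] open 0.0237
rows 1 2 [ 0.091  0.012 -0.108]
rows 3 4 [ 0.082  0.012 -0.114]
rows 5 6 [ 0.073  0.012 -0.12 ]
rows 7 8 [ 0.064  0.012 -0.126]
```

```bash

python3 -m creep '[[[1,0.086,0.006,-0.111,-0.05,0,-0.04],[1,0.086,0.006,-0.111,-0.05,0,-0.04],[1,0.077,0.006,-0.117,-0.05,0,-0.04],[1,0.077,0.006,-0.117,-0.05,0,-0.04],[1,0.068,0.006,-0.123,-0.05,0,-0.04],[1,0.068,0.006,-0.123,-0.05,0,-0.04],[1,0.059,0.006,-0.129,-0.05,0,-0.04],[1,0.059,0.006,-0.129,-0.05,0,-0.04]]]' >/dev/null
python3 g.py 1.4 .2
```

```text
t 27.1 th 149.0 r 37.24 z 202.6  Fout -5.07 Fcw -2.60 Fz 2.52 q6 -2.48 upright [-0.23 -0.12] open 0.0240
rows 1 2 [ 0.069  0.012 -0.123]
rows 3 4 [ 0.059  0.012 -0.128]
rows 5 6 [ 0.049  0.012 -0.132]
rows 7 8 [ 0.039  0.012 -0.135]
```

```bash

python3 -m creep '[[[1,0.062,-0.003,-0.127,-0.06,0,-0.03],[1,0.062,-0.003,-0.127,-0.06,0,-0.03],[1,0.052,-0.003,-0.132,-0.06,0,-0.03],[1,0.052,-0.003,-0.132,-0.06,0,-0.03],[1,0.042,-0.003,-0.136,-0.06,0,-0.03],[1,0.042,-0.003,-0.136,-0.06,0,-0.03],[1,0.032,-0.003,-0.139,-0.06,0,-0.03],[1,0.032,-0.003,-0.139,-0.06,0,-0.03]]]' >/dev/null
python3 g.py 1.4 .2
```

```text
t 27.9 th 139.4 r 36.68 z 202.3  Fout -4.99 Fcw -1.96 Fz 2.19 q6 -2.46 upright [-0.37 -0.09] open 0.0237
rows 1 2 [ 0.048  0.012 -0.133]
rows 3 4 [ 0.038  0.012 -0.136]
rows 5 6 [ 0.027  0.012 -0.138]
rows 7 8 [ 0.016  0.012 -0.14 ]
```

```bash

python3 -m creep '[[[1,0.047,-0.012,-0.145,-0.07,0,-0.03],[1,0.047,-0.012,-0.145,-0.07,0,-0.03],[1,0.036,-0.012,-0.149,-0.07,0,-0.03],[1,0.036,-0.012,-0.149,-0.07,0,-0.03],[1,0.025,-0.012,-0.152,-0.07,0,-0.03],[1,0.025,-0.012,-0.152,-0.07,0,-0.03],[1,0.013,-0.012,-0.154,-0.07,0,-0.03],[1,0.013,-0.012,-0.154,-0.07,0,-0.03]]]' >/dev/null
python3 g.py 1.5 .2
```

```text
t 28.7 th 128.0 r 36.26 z 202.1  Fout -4.34 Fcw -2.20 Fz 2.07 q6 -2.44 upright [-0.47  0.04] open 0.0237
rows 1 2 [ 0.021  0.012 -0.149]
rows 3 4 [ 0.009  0.012 -0.151]
rows 5 6 [-0.004  0.012 -0.151]
rows 7 8 [-0.016  0.012 -0.15 ]
```

```bash

python3 -m creep '[[[1,0.021,-0.02,-0.149,-0.1,0,0],[1,0.021,-0.02,-0.149,-0.1,0,0],[1,0.009,-0.02,-0.151,-0.1,0,0],[1,0.009,-0.02,-0.151,-0.1,0,0],[1,-0.004,-0.02,-0.151,-0.1,0,0],[1,-0.004,-0.02,-0.151,-0.1,0,0],[1,-0.016,-0.02,-0.15,-0.1,0,0],[1,-0.016,-0.02,-0.15,-0.1,0,0]]]' >/dev/null
python3 g.py 1.5 .2
```

```text
t 29.5 th 119.2 r 35.93 z 201.5  Fout -5.68 Fcw -2.90 Fz 3.05 q6 -2.43 upright [-0.56  0.11] open 0.0238
rows 1 2 [-0.002  0.011 -0.151]
rows 3 4 [-0.014  0.011 -0.15 ]
rows 5 6 [-0.026  0.011 -0.149]
rows 7 8 [-0.038  0.011 -0.146]
```

```bash

python3 -m creep '[[[1,-0.008,-0.07,-0.151,-0.13,0,0.02],[1,-0.008,-0.07,-0.151,-0.13,0,0.02],[1,-0.02,-0.06,-0.15,-0.13,0,0.02],[1,-0.02,-0.06,-0.15,-0.13,0,0.02],[1,-0.032,-0.05,-0.149,-0.13,0,0.02],[1,-0.032,-0.05,-0.149,-0.13,0,0.02],[1,-0.044,-0.05,-0.146,-0.13,0,0.02],[1,-0.044,-0.05,-0.146,-0.13,0,0.02]]]' >/dev/null
python3 g.py 1.5 .2
```

```text
t 30.3 th 110.6 r 36.02 z 202.0  Fout -4.51 Fcw -1.81 Fz 1.34 q6 -2.43 upright [-0.45  0.3 ] open 0.0240
rows 1 2 [-0.024  0.011 -0.149]
rows 3 4 [-0.036  0.011 -0.147]
rows 5 6 [-0.048  0.011 -0.143]
rows 7 8 [-0.06   0.011 -0.139]
```

```bash

python3 -m creep '[[[1,-0.026,-0.05,-0.16,-0.13,0,0.07],[1,-0.026,-0.05,-0.16,-0.13,0,0.07],[1,-0.039,-0.05,-0.158,-0.13,0,0.07],[1,-0.039,-0.05,-0.158,-0.13,0,0.07],[1,-0.052,-0.05,-0.154,-0.13,0,0.07],[1,-0.052,-0.05,-0.154,-0.13,0,0.07],[1,-0.065,-0.05,-0.149,-0.13,0,0.07],[1,-0.065,-0.05,-0.149,-0.13,0,0.07]]]' >/dev/null
python3 g.py 1.5 .2
```

```text
t 31.1 th 96.0 r 36.98 z 203.4  Fout -5.18 Fcw -2.84 Fz 1.43 q6 -2.42 upright [0.07 0.03] open 0.0234
rows 1 2 [-0.061  0.013 -0.138]
rows 3 4 [-0.072  0.013 -0.133]
rows 5 6 [-0.082  0.013 -0.126]
rows 7 8 [-0.092  0.013 -0.119]
```

```bash

python3 -m creep '[[[1,-0.065,0,-0.135,-0.03,0,0.03],[1,-0.065,0,-0.135,-0.03,0,0.03],[1,-0.076,0,-0.13,-0.03,0,0.03],[1,-0.076,0,-0.13,-0.03,0,0.03],[1,-0.086,0,-0.123,-0.03,0,0.03],[1,-0.086,0,-0.123,-0.03,0,0.03],[1,-0.096,0,-0.116,-0.03,0,0.03],[1,-0.096,0,-0.116,-0.03,0,0.03]]]' >/dev/null
python3 g.py 1.4 .2
```

```text
t 31.9 th 82.8 r 36.58 z 202.6  Fout -5.78 Fcw -3.15 Fz 4.28 q6 -2.41 upright [-0.2   0.07] open 0.0239
rows 1 2 [-0.083  0.012 -0.114]
rows 3 4 [-0.092  0.012 -0.107]
rows 5 6 [-0.1    0.012 -0.1  ]
rows 7 8 [-0.107  0.012 -0.092]
```

```bash

python3 -m creep '[[[1,-0.09,-0.025,-0.107,-0.06,0,0.03],[1,-0.09,-0.025,-0.107,-0.06,0,0.03],[1,-0.099,-0.025,-0.1,-0.06,0,0.03],[1,-0.099,-0.025,-0.1,-0.06,0,0.03],[1,-0.107,-0.025,-0.093,-0.06,0,0.03],[1,-0.107,-0.025,-0.093,-0.06,0,0.03],[1,-0.114,-0.025,-0.085,-0.06,0,0.03],[1,-0.114,-0.025,-0.085,-0.06,0,0.03]]]' >/dev/null
python3 g.py 1.4 .2
```

```text
t 32.7 th 73.4 r 35.99 z 202.2  Fout -4.30 Fcw -2.20 Fz 1.37 q6 -2.41 upright [-0.35  0.42] open 0.0238
rows 1 2 [-0.101  0.011 -0.099]
rows 3 4 [-0.108  0.011 -0.091]
rows 5 6 [-0.115  0.011 -0.082]
rows 7 8 [-0.121  0.011 -0.073]
```

```bash

python3 -m creep '[[[1,-0.103,-0.035,-0.103,-0.09,0,0.1],[1,-0.103,-0.035,-0.103,-0.09,0,0.1],[1,-0.111,-0.035,-0.095,-0.09,0,0.1],[1,-0.111,-0.035,-0.095,-0.09,0,0.1],[1,-0.119,-0.035,-0.085,-0.09,0,0.1],[1,-0.119,-0.035,-0.085,-0.09,0,0.1],[1,-0.126,-0.035,-0.075,-0.09,0,0.1],[1,-0.126,-0.035,-0.075,-0.09,0,0.1]]]' >/dev/null
python3 g.py 1.4 .2
```

```text
t 33.5 th 63.1 r 35.72 z 202.0  Fout -5.45 Fcw -1.89 Fz 3.04 q6 -2.42 upright [-0.22  0.22] open 0.0238
rows 1 2 [-0.117  0.012 -0.079]
rows 3 4 [-0.122  0.012 -0.07 ]
rows 5 6 [-0.127  0.012 -0.06 ]
rows 7 8 [-0.132  0.012 -0.05 ]
```

```bash

python3 -m creep '[[[1,-0.119,-0.05,-0.074,-0.06,0,0.07],[1,-0.119,-0.05,-0.074,-0.06,0,0.07],[1,-0.124,-0.05,-0.065,-0.06,0,0.07],[1,-0.124,-0.05,-0.065,-0.06,0,0.07],[1,-0.129,-0.05,-0.055,-0.06,0,0.07],[1,-0.129,-0.05,-0.055,-0.06,0,0.07],[1,-0.134,-0.05,-0.045,-0.06,0,0.07],[1,-0.134,-0.05,-0.045,-0.06,0,0.07]]]' >/dev/null
python3 g.py 1.4 .2
```

```text
t 34.3 th 50.6 r 36.12 z 203.3  Fout -3.47 Fcw -1.72 Fz -0.62 q6 -2.42 upright [-0.02  0.16] open 0.0236
rows 1 2 [-0.131  0.012 -0.052]
rows 3 4 [-0.135  0.012 -0.042]
rows 5 6 [-0.137  0.012 -0.031]
rows 7 8 [-0.139  0.012 -0.02 ]
```

Lighter now (3.5 N), so I'll restore the usual push.

```bash

python3 -m creep '[[[1,-0.131,0.012,-0.052,-0.03,0,0.05],[1,-0.131,0.012,-0.052,-0.03,0,0.05],[1,-0.135,0.01,-0.042,-0.03,0,0.05],[1,-0.135,0.01,-0.042,-0.03,0,0.05],[1,-0.137,0.008,-0.031,-0.03,0,0.05],[1,-0.137,0.008,-0.031,-0.03,0,0.05],[1,-0.139,0.008,-0.02,-0.03,0,0.05],[1,-0.139,0.008,-0.02,-0.03,0,0.05]]]' >/dev/null
python3 g.py 1.4 .2
```

```text
t 35.1 th 36.5 r 35.81 z 202.6  Fout -4.40 Fcw -2.44 Fz 1.94 q6 -2.43 upright [-0.05  0.11] open 0.0237
rows 1 2 [-0.14   0.013 -0.018]
rows 3 4 [-0.141  0.013 -0.008]
rows 5 6 [-0.141  0.013  0.003]
rows 7 8 [-0.14   0.013  0.014]
```

```bash

python3 -m creep '[[[1,-0.14,-0.01,-0.016,-0.03,0,0.06],[1,-0.14,-0.01,-0.016,-0.03,0,0.06],[1,-0.141,-0.01,-0.006,-0.03,0,0.06],[1,-0.141,-0.01,-0.006,-0.03,0,0.06],[1,-0.141,-0.01,0.005,-0.03,0,0.06],[1,-0.141,-0.01,0.005,-0.03,0,0.06],[1,-0.14,-0.01,0.016,-0.03,0,0.06],[1,-0.14,-0.01,0.016,-0.03,0,0.06]]]' >/dev/null
python3 g.py 1.4 .2
```

```text
t 35.9 th 25.5 r 35.53 z 202.4  Fout -5.68 Fcw -2.20 Fz 2.58 q6 -2.44 upright [0.02 0.26] open 0.0237
rows 1 2 [-0.141  0.012  0.009]
rows 3 4 [-0.14   0.012  0.02 ]
rows 5 6 [-0.138  0.012  0.03 ]
rows 7 8 [-0.135  0.012  0.041]
```

```bash

python3 -m creep '[[[1,-0.139,-0.025,0.016,0,0,0.08],[1,-0.139,-0.025,0.016,0,0,0.08],[1,-0.138,-0.025,0.027,0,0,0.08],[1,-0.138,-0.025,0.027,0,0,0.08],[1,-0.136,-0.025,0.037,0,0,0.08],[1,-0.136,-0.025,0.037,0,0,0.08],[1,-0.133,-0.025,0.048,0,0,0.08],[1,-0.133,-0.025,0.048,0,0,0.08]]]' >/dev/null
python3 g.py 1.4 .2
```

```text
t 36.7 th 11.8 r 35.78 z 203.3  Fout -4.14 Fcw -2.21 Fz 1.52 q6 -2.45 upright [0.03 0.  ] open 0.0236
rows 1 2 [-0.134  0.013  0.042]
rows 3 4 [-0.131  0.013  0.052]
rows 5 6 [-0.126  0.013  0.062]
rows 7 8 [-0.121  0.013  0.072]
```

```bash

python3 -m creep '[[[1,-0.133,0.006,0.047,0,0,0.05],[1,-0.133,0.006,0.047,0,0,0.05],[1,-0.13,0.006,0.057,0,0,0.05],[1,-0.13,0.006,0.057,0,0,0.05],[1,-0.125,0.006,0.067,0,0,0.05],[1,-0.125,0.006,0.067,0,0,0.05],[1,-0.12,0.006,0.077,0,0,0.05],[1,-0.12,0.006,0.077,0,0,0.05]]]' >/dev/null
python3 g.py 1.4 .2
```

```text
t 37.5 th -2.3 r 35.71 z 203.0  Fout -5.46 Fcw -1.74 Fz 2.10 q6 -2.47 upright [ 0.1  -0.05] open 0.0238
rows 1 2 [-0.12   0.013  0.074]
rows 3 4 [-0.114  0.013  0.083]
rows 5 6 [-0.107  0.013  0.091]
rows 7 8 [-0.1    0.013  0.099]
```

```bash

python3 -m creep '[[[1,-0.12,0,0.08,0.02,0,0.04],[1,-0.12,0,0.08,0.02,0,0.04],[1,-0.113,0,0.089,0.02,0,0.04],[1,-0.113,0,0.089,0.02,0,0.04],[1,-0.106,0,0.097,0.02,0,0.04],[1,-0.106,0,0.097,0.02,0,0.04],[1,-0.098,0,0.105,0.02,0,0.04],[1,-0.098,0,0.105,0.02,0,0.04]]]' >/dev/null
python3 g.py 1.4 .2
```

```text
t 38.3 th -14.1 r 35.80 z 203.2  Fout -4.60 Fcw -1.32 Fz 2.01 q6 -2.49 upright [0.22 0.02] open 0.0239
rows 1 2 [-0.102  0.012  0.097]
rows 3 4 [-0.094  0.012  0.105]
rows 5 6 [-0.086  0.012  0.112]
rows 7 8 [-0.077  0.012  0.118]
```

```bash

python3 -m creep '[[[1,-0.102,0.004,0.1,0.03,0,0.03],[1,-0.102,0.004,0.1,0.03,0,0.03],[1,-0.094,0.004,0.108,0.03,0,0.03],[1,-0.094,0.004,0.108,0.03,0,0.03],[1,-0.086,0.004,0.115,0.03,0,0.03],[1,-0.086,0.004,0.115,0.03,0,0.03],[1,-0.077,0.004,0.121,0.03,0,0.03],[1,-0.077,0.004,0.121,0.03,0,0.03]]]' >/dev/null
python3 g.py 1.4 .2
python3 -m creep '[[[1,-0.078,0.004,0.122,0.03,0,0],[1,-0.078,0.004,0.122,0.03,0,0],[1,-0.07,0.004,0.125,0.03,0,0],[1,-0.07,0.004,0.125,0.03,0,0],[1,-0.06,0.004,0.13,0.03,0,0],[1,-0.06,0.004,0.13,0.03,0,0],[1,-0.05,0.004,0.135,0.03,0,0],[1,-0.05,0.004,0.135,0.03,0,0]]]' >/dev/null
python3 g.py 1.4 .2
```

```text
t 39.1 th -24.2 r 36.20 z 203.3  Fout -5.84 Fcw -2.01 Fz 2.32 q6 -2.51 upright [0.45 0.12] open 0.0239
rows 1 2 [-0.083  0.012  0.114]
rows 3 4 [-0.074  0.012  0.12 ]
rows 5 6 [-0.065  0.012  0.125]
rows 7 8 [-0.055  0.012  0.13 ]
t 39.9 th -35.7 r 36.43 z 203.7  Fout -5.21 Fcw -1.67 Fz 1.66 q6 -2.53 upright [0.68 0.28] open 0.0235
rows 1 2 [-0.059  0.011  0.128]
rows 3 4 [-0.049  0.011  0.132]
rows 5 6 [-0.038  0.011  0.136]
rows 7 8 [-0.028  0.011  0.138]
```

The blade has gone 397° round and is past the arm. I'll unhook inward, then lift.

```bash

python3 -m creep '[[[1,0.2,0,0.07,0,0,0],[1,0.4,0,0.14,0,0,0],[1,0.5,0,0.18,0,0,0],[1,0.5,0,0.18,0.3,0,0.2],[1,0.4,0,0.14,0.3,0,0.1],[1,0,0,0,0,0,0],[1,0,-0.5,0,0,0,0],[1,0,-1,0,0,0,0]]]' >/dev/null
python3 g.py|head -1
python3 -m creep '[[[1,0,-1.5,0,0,0,0],[1,0,-1.5,0,0,0,0],[1,0,-0.8,0,0,0,0],[1,0,0,0,0,0,0],[1,0,0,0,0,0,0],[1,0,0,0,0,0,0],[1,0,0,0,0,0,0],[1,0,0,0,0,0,0]]]' >/dev/null
python3 st.py .4838 .2127 .245
```

```text
t 40.7 th -40.4 r 14.35 z 217.8  Fout 0.37 Fcw 0.33 Fz -1.58 q6 -2.50 upright [-0.07 -0.23] open 0.0238
t 41.5 pos [ 0.5184 -0.132   0.2627] yaw 123.77 down [ 0.006 -0.006 -1.   ] F [ 0.36  0.49 -1.69] open 0.024 q [-0.34 -0.07  1.63 -0.    1.57 -2.5 ]
to target, tool axes cm: [ 30.59   1.55 -16.28]
upright turn deg (tool): [ 0.11  0.   -0.47]
```

```bash

python3 -m creep '[[[1,3.0,0,-1.6,0.1,0,-0.4],[1,3.9,0,-2.08,0,0,0],[1,3.9,0,-2.08,0,0,0],[1,3.9,0,-2.08,0,0,0],[1,3.9,0,-2.08,0,0,0],[1,3.9,0,-2.08,0,0,0],[1,3.9,0,-2.08,0,0,0],[1,3.2,0,-1.7,0,0,0]]]' >/dev/null
python3 st.py .4838 .2127 .245
```

```text
t 42.3 pos [0.4828 0.2086 0.2575] yaw 123.2 down [-0.005 -0.002 -1.   ] F [ 1.65  0.14 -1.67] open 0.0239 q [ 0.31 -0.08  1.65 -0.    1.58 -1.84]
to target, tool axes cm: [ 0.29  1.25 -0.31]
upright turn deg (tool): [-0.31 -0.    0.06]
```

```bash

python3 -m creep '[[[1,0,0,0,0,8,0],[1,0,0,0,0,8,0],[1,0,0,0,0,8,0],[1,0,0,0,0,8,0],[1,0,0,0,0,8,0],[1,0,0,0,0,8,0],[1,0,0,0,0,8,0],[1,0,0,0,0,8,0]]]' >/dev/null
python3 -m creep '[[[1,0,0,0,0,8,0],[1,0,0,0,0,8,0],[1,0,0,0,0,8,0],[1,0,0,0,0,8,0],[1,0,0,0,0,4,0],[1,0,0,0,0,0,0],[1,0,0,0,0,0,0],[1,0,0,0,0,0,0]]]' >/dev/null
python3 st.py .4838 .2127 .195
```

```text
t 43.9 pos [0.4766 0.2145 0.2481] yaw 19.85 down [-0.02  -0.005 -1.   ] F [ 0.32  0.11 -0.91] open 0.0238 q [ 0.32 -0.07  1.66  0.    1.57 -0.02]
to target, tool axes cm: [ 0.73  5.3  -0.42]
upright turn deg (tool): [-0.1 -0.  -1.2]
```

```bash

python3 -m creep '[[[1,0.35,0,-0.2,0,-0.6,-0.6],[1,0.35,0,-0.2,0,-0.5,-0.6],[1,0,2,0,0,0,0],[1,0,2,0,0,0,0],[1,0,1,0,0,0,0],[1,0,0,0,0,0,0],[1,0,0,0,0,0,0],[1,0,0,0,0,0,0]]]' >/dev/null
python3 st.py .4838 .2127 .111; python3 look.py place.png
```

```text
t 44.7 pos [0.4874 0.2131 0.1988] yaw 21.39 down [ 0.006  0.004 -1.   ] F [-0.49  0.83 -2.14] open 0.0242 q [ 0.31 -0.05  1.73  0.    1.45 -0.06]
to target, tool axes cm: [-0.42  8.77  0.08]
upright turn deg (tool): [-0.08 -0.    0.43]
[  2.1   2.  -28.6]
[ -0.1   1.  -29.8]
[  3.9   3.5 -31.4]
[  2.3   2.  -31.7]
[  7.    3.8 -32.1]
[  8.8   2.3 -32.9]
[  4.4   3.2 -34. ]
[  5.    2.8 -36.4]
[  8.5   2.8 -36.8]
[  9.3   5.1 -37.6]
[ 11.3   3.4 -38. ]
[ 11.8   6.  -39.3]
[ 12.5   5.5 -41.6]
[ 10.4   4.4 -42.7]
[ 12.9   5.3 -44.5]
```

View pics/place.png

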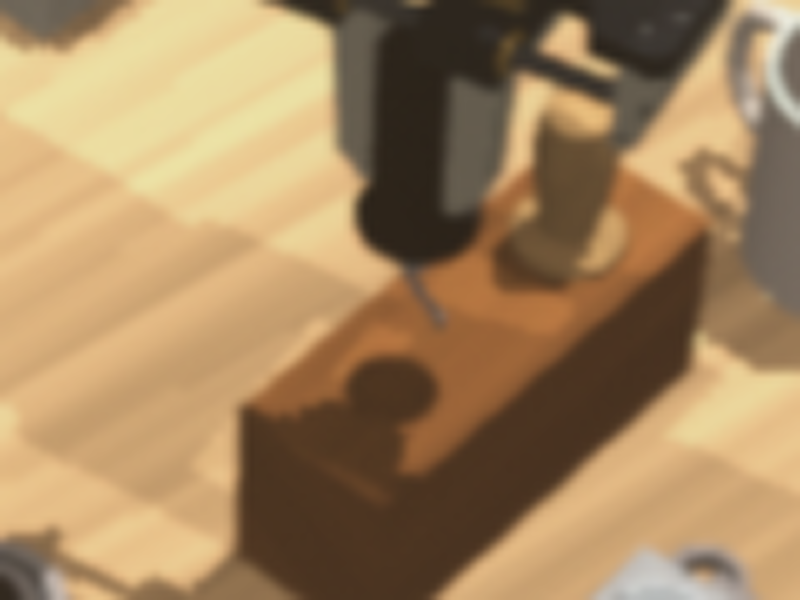

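The tool hangs upright with the blade clear at (410–440, 265–325), and the hole is at (392,390). The remaining 4 mm offset matches the readout. I'll correct it and descend in steps.

```bash

python3 -m creep '[[[1,-0.42,0,0.08,-0.1,0.3,0.4],[1,0,0,0,0,0,0],[1,0,0,0,0,0,0],[1,0,0.5,0,0,0,0],[1,0,0.5,0,0,0,0],[1,0,0.3,0,0,0,0],[1,0,0,0,0,0,0],[1,0,0,0,0,0,0]]]' >/dev/null
python3 st.py .4838 .2127 .111
```

```text
t 45.7 pos [0.483  0.2124 0.1849] yaw 21.07 down [ 0.001 -0.    -1.   ] F [ 0.   -0.25 -1.06] open 0.0239 q [ 0.32 -0.04  1.75 -0.    1.44 -0.05]
to target, tool axes cm: [0.08 7.39 0.  ]
upright turn deg (tool): [0.03 0.   0.04]
```

```bash

python3 -m creep '[[[1,0.05,0.8,0,0,0,0],[1,0,0.8,0,0,0,0],[1,0,0.6,0,0,0,0],[1,0,0.4,0,0,0,0],[1,0,0,0,0,0,0],[1,0,0,0,0,0,0],[1,0,0,0,0,0,0],[1,0,0,0,0,0,0]]]' >/dev/null
python3 st.py .4838 .2127 .111
```

```text
t 46.5 pos [0.4833 0.2125 0.1562] yaw 21.07 down [ 0. -0. -1.] F [ 0.57 -0.83 -1.18] open 0.0235 q [ 0.32 -0.02  1.78 -0.    1.38 -0.05]
to target, tool axes cm: [0.05 4.52 0.  ]
upright turn deg (tool): [ 0.02 -0.   -0.  ]
```

```bash

python3 -m creep '[[[1,0.03,0.6,0,0,0,0],[1,0,0.6,0,0,0,0],[1,0,0.6,0,0,0,0],[1,0,0.6,0,0,0,0],[1,0,0.4,0,0,0,0],[1,0,0.3,0,0,0,0],[1,0,0,0,0,0,0],[1,0,0,0,0,0,0]]]' >/dev/null
python3 st.py .4838 .2127 .111
```

```text
t 47.3 pos [0.4835 0.2125 0.1222] yaw 21.07 down [-0.    -0.001 -1.   ] F [ 1.88 -0.76 -0.76] open 0.0237 q [ 0.32  0.02  1.81 -0.    1.32 -0.05]
to target, tool axes cm: [0.03 1.12 0.  ]
upright turn deg (tool): [ 0.02 -0.   -0.02]
```

```bash

python3 -m creep '[[[1,0,0.3,0,0,0,0],[1,0,0.3,0,0,0,0],[1,0,0.2,0,0,0,0],[1,0,0.1,0,0,0,0],[1,0,0.1,0,0,0,0],[1,0,0.1,0,0,0,0],[1,0,0.03,0,0,0,0],[1,0,0,0,0,0,0]]]' >/dev/null
python3 st.py .4838 .2127 .1106
```

```text
t 48.1 pos [0.4841 0.2128 0.1107] yaw 21.07 down [ 0.001 -0.    -1.   ] F [-0.02  0.88 -1.45] open 0.0237 q [ 0.32  0.03  1.82 -0.    1.29 -0.05]
to target, tool axes cm: [-0.03  0.01  0.  ]
upright turn deg (tool): [ 0.03 -0.    0.07]
```

```bash

python3 -m creep '[[[1,0,0.05,0,0,0,0],[1,0,0.05,0,0,0,0],[1,0,0.05,0,0,0,0],[1,0,0,0,0,0,0],[1,0,0,0,0,0,0],[1,0,0,0,0,0,0],[1,0,0,0,0,0,0],[1,0,0,0,0,0,0]]]' >/dev/null
python3 st.py .4838 .2127 .1106
```

```text
t 48.9 pos [0.4844 0.2129 0.1105] yaw 21.07 down [ 0.002  0.    -1.   ] F [-1.33 -0.62  1.09] open 0.0239 q [ 0.32  0.03  1.82 -0.    1.29 -0.05]
to target, tool axes cm: [-0.06 -0.01  0.01]
upright turn deg (tool): [ 0.03 -0.    0.11]
```

The collar is resting on the block: Fz has changed sign at the original height. Opening and rising.

```bash

python3 -m creep '[[[0.6,0,0,0,0,0,0],[0.4,0,0,0,0,0,0],[0.2,0,0,0,0,0,0],[0,0,0,0,0,0,0],[0,0,0,0,0,0,0],[0,0,0,0,0,0,0],[0,0,0,0,0,0,0],[0,0,0,0,0,0,0]]]' >/dev/null
python3 st.py .4838 .2127 .25
python3 -m creep '[[[0,-0.06,-1,0,0,0,0],[0,0,-1.5,0,0,0,0],[0,0,-2,0,0,0,0],[0,0,-2,0,0,0,0],[0,0,-2,0,0,0,0],[0,0,-2,0,0,0,0],[0,0,-2,0,0,0,0],[0,0,-2,0,0,0,0]]]' >/dev/null
python3 -m creep '[[[0,0,-2,0,0,0,0],[0,-2,0,4,0,0,0],[0,-2,0,4,0,0,0],[0,-2,0,4,0,0,0],[0,-2,0,4,0,0,0],[0,0,0,0,0,0,0],[0,0,0,0,0,0,0],[0,0,0,0,0,0,0]]]' >/dev/null
python3 st.py
python3 - <<'E'
from h import *
o=[]
for n in("top","scene"):
    c=cam(n); f=c["frame"][:,:,::-1]; o.append(f)
a=cv2.resize(o[0][130:370,150:550],(480,288)); b=cv2.resize(o[1][165:265,310:410],(300,288)); 
e=cv2.resize(o[1][100:340,60:460],(480,288)); d=cv2.resize(o[1][250:330,185:285],(300,288))
cv2.imwrite('pics/final.png',np.vstack([np.hstack([a,b]),np.hstack([e,d])]))
E
```

```text
t 49.7 pos [0.4852 0.2131 0.1105] yaw 21.07 down [ 0.004  0.001 -1.   ] F [ 0.05 -0.71  0.66] open 0.0834 q [ 0.32  0.03  1.82 -0.    1.29 -0.05]
to target, tool axes cm: [ -0.09 -13.95   0.  ]
upright turn deg (tool): [ 0.04 -0.    0.22]
t 51.3 pos [0.3493 0.3372 0.3053] yaw 20.94 down [ 0.024  0.012 -1.   ] F [0.17 0.65 0.12] open 0.093 q [ 0.67 -0.23  1.7  -0.01  1.65  0.3 ]
upright turn deg (tool): [-0.15  0.    1.5 ]
```

View pics/final.png

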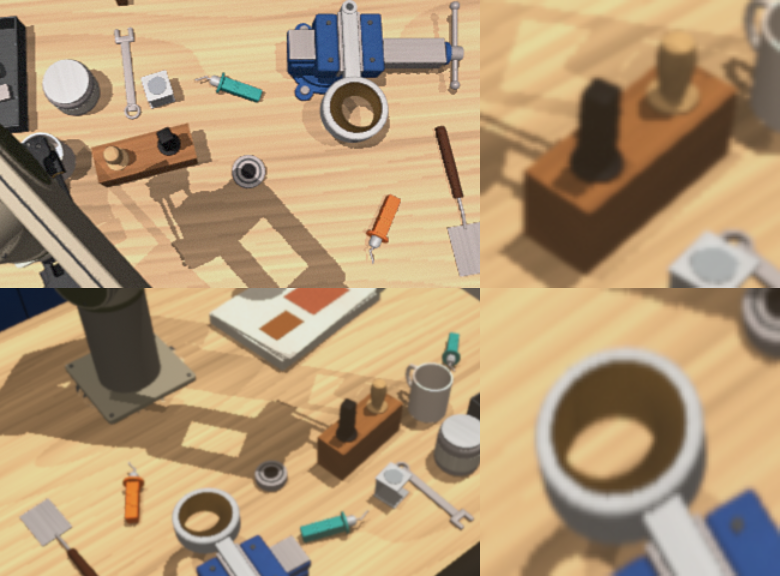

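The tool stands upright in its hole (block at (150,152), tool at (168,142) in the top-view crop). The bystanders look unmoved and the gripper is clear and open, so I'm handing in.

```bash
python3 -c "
from plant import robot
print(robot.close_job())"
```

```text
the job is handed in; nothing more can be done
None
```

The bush's upper inner edge is deburred, the tool is standing upright in its own hole again, and the job is handed in at about 51 s of the 72 s allowed.

- **Run:** I hooked the blade over the edge at the arm side. I then took it about 397° clockwise seen from above, so it passed the arm again, at about 10–13 mm/s.
- **Force:** The outward pull read mostly 4–6 N at the checks between moves, with extremes of 3.3 and 6.9 N. The 6.9 N was just after the start, before I reduced the push. The wrist force stayed far below its limit.
- **Blade position:** The tip hung about 7–11.5 mm below the edge by my height estimate. At its lowest, on the +y side, it came close to the 12 mm end of the stated range. The tool leaned up to about 0.7° during the run.
- **Last checks:** The collar rested on the block at the original height, within 1 mm of where I gripped it. The final pictures show the tool upright, the other things on the bench apparently unmoved, and the gripper open and clear.
- **Disagreements:** The two cameras differed by 2–3 mm in x. The run also suggested the bore centre lies about 1 mm further to -y than I had estimated; pulling against the edge made up for that. I could not see the finish of the edge itself in the pictures.

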